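# Rake the dropped bush out from under the parts rack

## Robot

A 6-joint arm with a two-finger parallel gripper is mounted at the origin on the work surface. World frame = base frame: x ahead of the robot, y to its left, z up, the work surface at z = 0. Lengths are in mm, angles in rad, forces in N, time in s.
With the tool pointing down it reaches from about 350 to 850 mm from the base axis. Payload 8.1 kg.
Tool frame: the origin (TCP) lies at the centre of the arm's flange, where the gripper is bolted on; the fingertips stand 186 mm ahead of it and the grasp point (between the pads) lies 167 mm ahead of it; z points along the fingers, y is the line along which they close (so a half turn about z gives the same grasp; the last joint's range is limited). The gripper opens to 93 mm and grips with 3 to 60 N. Pads are 15 mm wide; open, the fingers measure 128 mm over their backs; the gripper's body (75 mm by 188 mm) begins 65 mm behind the grasp point.
Start: joints at [-1.304, 0.13, 1.488, -0, 1.523, -0.085], TCP at [206.773, -563.251, 404.735] pointing down, gripper open.
Joint ranges: [-2.96, 2.96], [-0.89, 2.26], [0.02, 2.5], [-1.34, 4.48], [0, 2.73], [-2.66, 2.66]. Speed limits (rad/s): [2.39, 2.39, 2.79, 3.14, 3.14, 3.14].

## Interface

Orientations are given as a 3x3 rotation matrix whose columns are the frame's x, y, z axes.
In Python, from bench import bot, imaging gives the robot as it stands.
- The arm moves only by the tool jog_arm, never from a script. Its argument "commands" is a list that holds one entry, the list of rows, each a list of 7 numbers: the turn, a rotation vector about the tool's x, y, z in units of 5 degrees (1.0 is 5 degrees), then the shift along the tool's x, y, z in units of 30 mm (1.0 is 30 mm), then the opening, from 0 (shut) to 1 (fully open). A call has 1 to 12 rows; each row is the pose to reach, as a shift and turn from the pose commanded when the call began, along the tool's axes at that moment; what a row does not reach only later rows make up. A row lasts 1/12 s, in which the tool goes at most 41.7 mm and 7.16 degrees, less where a joint would pass 70% of its speed; a pose out of reach is approached as far as the arm can. A call with a gripper value outside its range is refused whole. The fingers move at their own pace and stop on an object; the grip force is fixed at half the most. Time passes only in rows, so rows that repeat a pose let the fingers close. It gives the time, the measured TCP pose, the force, the opening and the grip force at its end, in the units of the state.
- bot.get_obs(): the state, without advancing time (a new reading comes with each control period).
- imaging.get_image(name): name is "side" or "top"; returns (picture, depth): 480x640x3 uint8, red, green, blue; 480x640 float32, mm along the optical axis (not along the pixel's ray), 0 where there is no reading.
- imaging.camera_params(name): a dict with "camera_matrix" (3x3 intrinsics, pixels), "R" (3x3) and "t" (3): a world point X has camera coordinates R X + t. Camera axes: x right, y down, z forward; pixel columns grow to the right and rows downward; lengths in mm; the calibration is good to about 2 mm. A picture is of the moment at which its call begins. camera_params takes no time and is no camera call.
- bot.job_done(): hands the job in; it is judged then, once.
The state is a dict: "time_s": time; "q": joint angles; "qd": joint speeds; "effort": joint torques, N m; "eef_pos": TCP position; "tool_rot": TCP orientation; "contact_force": force on the tool from outside, world axes, zero at the start; "wrist_torque": the same for the moment, N m; "width": finger opening in mm; "grasp_force": force on a finger pad.
Only numpy, scipy, OpenCV 4.12 (cv2) and the standard library are available. Lean on these libraries where they do the work, as an engineer would, in place of code of your own. Each camera call takes 0.05 s, during which the arm holds its last target. There are 200 camera calls.

## Task

A brass bush has rolled out of sight under the low red parts rack, to rest somewhere near a soft stop bar whose place is not known. Take the orange-handled flat hook probe, feel under the rack with it gently (never pressing harder than 15 N with the blade or on the rack), drag the bush out so that it drops into the drip tray, and lay the probe back flat on the blue mat. Leave everything else where it stands.

Things in the scene. Friction and masses are not known exactly. Their poses are not given: they have to be found in the camera images.
- rack: Low red rack fixed to the bench, 250 wide (x) x 120 deep (y) x 46 tall, bins on the rear 65 mm of its top (to 86 mm). Origin: centre of underside, on the bench. y points in from the open front edge (y -60) to the closed back (inner face y +54), z up. Base plate top is 12 mm above the bench, over it a gap 22 mm high, open only in front. Inner faces of the side panels: x -119 and +119 mm.
- rack_strip (a point): Middle of the rack's front opening on its -x side (rack x -87, y -60, z 23 mm). The strip under the rack from the -x side panel to rack x = -55 mm is always free from front to back: the place to put the probe in. Axes as the rack's.
- rack_search (a point): Point in the gap (rack x +20, y +8, z 23 mm) marking only the area to search. The unseen, unmeasured brass bush is a ring 32 mm outer diameter, 17 mm tall, 70 to 120 g, lying flat on the base plate, too tall for the blade to pass over. Its centre is 18 to 24 mm to the -x side of the unseen stop bar's face, at rack y -12 to +12 mm. Axes as the rack's.
- rack_stop (a point): Middle of the range of the stop bar, not the bar itself (rack x +35, y 0, z 23 mm). The unseen, unmeasured bar runs front to back (rack y -49 to +51 mm) with its flat face looking to -x; the face stands anywhere from rack x -15 to +85 mm. It is sprung: yields 1 mm per 2.5 N towards +x, bottoms after 8 mm. Axes as the rack's.
- tray: Shallow aluminium drip tray, fixed, close against the open front of the rack: outside 250 (x) x 100 (y) mm, walls 3 mm thick and 9 mm high, floor 3 mm thick. It is lower than the rack's base plate, so that what is dragged over the plate's front edge drops into it. Origin: centre of its underside, 111 mm in front of the rack's origin (rack y = -111 mm); axes parallel to the rack's.
- mat: Blue tool mat fixed on the bench, 300 (its x) x 140 (its y) x 3 mm thick. Origin: centre of its underside; its top is 3 mm above the bench.
- probe: Flat hook probe, 160 to 250 g, lying flat on the mat, handle up. Origin: its underside, straight below the grip. x runs along the shaft from grip to tip, y left, z up. Orange upright grip block, 50 (x) x 22 (y) mm, 6 to 56 mm above the underside, on a foot 50 x 44 x 6 mm; take it across its 22 mm. Balances within 30 mm of the grip. Blade underside is level with the foot's.
- blade: The flat aluminium blade of the probe, one piece with it, same origin and axes as the probe: shaft 16 mm wide (y -8 to +8), 6 mm thick, to x = 176 mm; at its end a toe sticks out to the probe's -y (right hand) side: x 164 to 176, y -30 to -8 mm.
- probe_handle (a point): Centre of the orange grip block of the probe, 33 mm above the probe's underside.
- probe_toe (a point): Centre of the toe of the probe: 170 mm ahead of the handle, 19 mm to its right, 3 mm above the underside.
- spray_can: Bystander: blue spray can with red cap, 66 dia x 190 tall, standing. Origin: underside.
- grease_tin: Bystander: yellow round tin, 90 dia x 70 tall. Origin: underside.
- spanner: Bystander: steel spanner lying on the bench. Origin: underside.
- screwdriver: Bystander: screwdriver lying on the bench. Origin: underside.
- bottle_jack: Bystander: red bottle jack, base 110 x 100, 160 tall. Origin: underside.
- bolt_bin: Bystander: red open plastic bin, 140 x 100 x 60 tall. Origin: underside.
- bearing: Bystander: steel bearing ring, 72 dia x 18 tall, lying flat. Origin: underside.
Not all that is in view belongs to the job. Leave any purple look-alike of the probe alone.

How it is judged (in metres and radians):
On the way, in this order (a step that is already met when the one before it is completed fails the run):
1. the probe's toe is far under the rack, to the middle of its depth or farther (y of probe_toe in the frame of rack between 0.005 and 0.06 m and height (world z) of probe_toe below 0.034 m), for 0.2 s.
2. the bush lies in the drip tray, clear of the rack (contact force between tray and anything else above 0.35 N and contact force between tray and probe below 0.05 N and contact force between tray and the fingers below 0.05 N and contact force between rack and anything else below 0.2 N), for 0.2 s.
At the end, for the whole second after the job is handed in: The bush lies in the drip tray (nothing bears on the rack with over 0.2 N, and neither probe nor robot touches the tray); the probe lies flat (within 0.1 rad) and still on the blue mat, released (all of step 2 and contact force between mat and probe above 0.5 N and angle between probe's own z axis and vertical below 0.1 rad and height (world z) of probe below 0.012 m and linear speed of probe below 0.02 m/s).
It fails at once if the blade pressed harder than 15 N on anything while its toe is under the rack ((y of probe_toe in the frame of rack above -0.06 m and height (world z) of probe_toe below 0.04 m) and contact force between blade and anything else above 15 N).
It fails at once if the rack pressed harder than 15 N by anything (contact force between rack and anything else above 15 N).
It fails at once if a bystander (can, tin, spanner, screwdriver, jack, bin, bearing) shifted by more than 20 mm (distance of any of spray_can, grease_tin, spanner, screwdriver, bottle_jack, bolt_bin, bearing from where it was at the start of the episode above 0.02 m).
It also fails if it takes over 62 s, if anything falls off the work surface, if the arm or the gripper's body presses on something with over 40 N, if the wrist force passes 120 N, or if a joint passes its speed limit or range.

## Working session

There is one attempt and no reset: what is moved stays moved. The work goes in short steps, Python scripts to look and compute and a tool call to move; the robot and the scene stay as the last step left them, time stands still between calls to the robot, and variables do not carry over. Pictures are saved under pics/ and viewed, at most 10 in all, crops included, and the job is handed in when it is done.

Besides the shell and the picture viewer there is one more tool, called after "Request:" as name(argument=value, ...), one argument or row to a line, values as JSON. jog_arm: Moves the arm, as the interface text tells. Its arguments: {"type":"object","properties":{"commands":{"type":"array","items":{"type":"array","items":{"type":"array","items":{"type":"number"}}}}},"required":["commands"]}

```bash
ls; mkdir -p pics
python3 - <<'E'
from bench import bot, imaging
import cv2,numpy as np
for n in ("top","side"):
    im,d=imaging.get_image(n); cv2.imwrite(f"pics/{n}0.png",im[:,:,::-1]); np.save(f"pics/{n}0.npy",d)
    p=imaging.camera_params(n); print(n,p)
o=bot.get_obs(); print(o)
E
```

```text
pics
top {'camera_matrix': array([[540.07230768,   0.        , 319.61717126],
       [  0.        , 540.07230768, 237.32698349],
       [  0.        ,   0.        ,   1.        ]]), 'R': array([[-0.02186778, -0.99968312, -0.01246817],
       [-0.98154248,  0.02383757, -0.18975279],
       [ 0.18998987,  0.00808857, -0.98175273]]), 't': array([  -4.07011564,  497.54813783, 1523.79089081])}
side {'camera_matrix': array([[457.85131468,   0.        , 322.96677528],
       [  0.        , 457.85131468, 247.64597306],
       [  0.        ,   0.        ,   1.        ]]), 'R': array([[-0.99514891, -0.09823015,  0.0054292 ],
       [-0.05962972,  0.55836278, -0.82745109],
       [ 0.07824919, -0.82376079, -0.56151155]]), 't': array([ 488.49375603,  104.1211181 , 1407.49760858])}
{'time_s': 0.1, 'q': array([-1.30438917e+00,  1.31117689e-01,  1.48916134e+00, -3.84781218e-06,
        1.52302313e+00, -8.54149908e-02]), 'qd': array([-2.77450679e-04, -7.95616085e-04, -1.50773478e-03, -4.61131186e-05,
        1.14031744e-04,  1.70137016e-03]), 'effort': array([ 1.08855449e-03, -5.61340714e+01, -4.93096268e+01,  7.70394062e-02,
        2.91095866e-02, -9.27948577e-05]), 'eef_pos': array([ 206.72296988, -563.04478944,  403.77791556]), 'tool_rot': array([[ 9.38746311e-01,  3.44608703e-01, -4.53762703e-04],
       [ 3.44608973e-01, -9.38744874e-01,  1.64818157e-03],
       [ 1.42010301e-04, -1.70359506e-03, -9.99998539e-01]]), 'contact_force': array([-0.0882106 ,  0.02475024, -0.49849329]), 'wrist_torque': array([-0.00164162, -0.02213115,  0.04987988]), 'grasp_force': 0.0, 'width': 93.20947647060561}
```

View pics/top0.png

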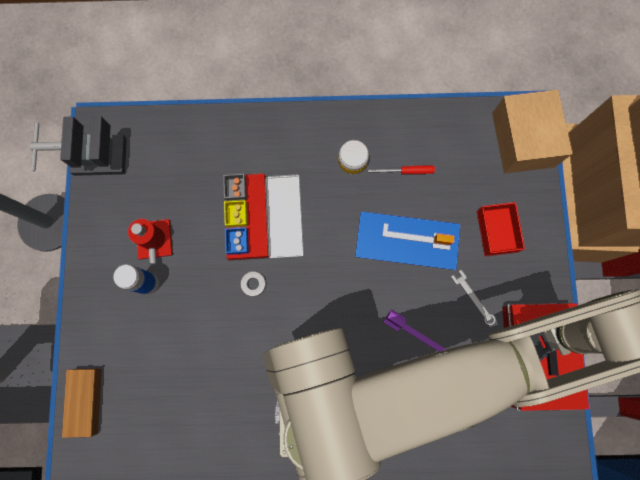

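View pics/side0.png

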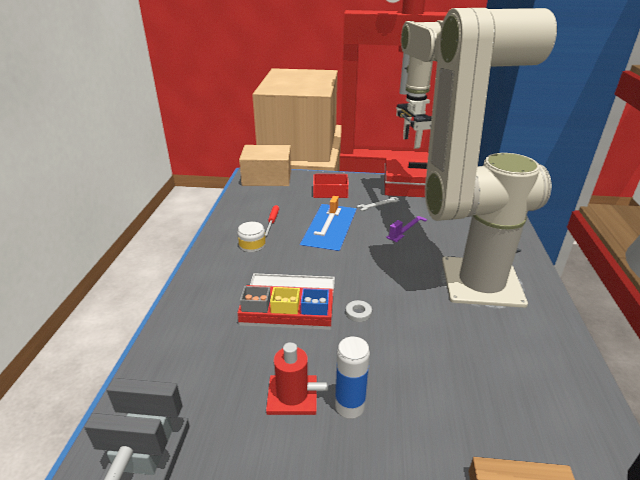

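Top view: orange probe handle at (443,239), with its shaft running left and the toe pointing up at (386,228). The rack is at (247,217) and the tray at (286,217), with its opening facing right. The only thing that could be mistaken for the probe is the purple look-alike at (395,320). I choose the orange one on the mat.

```bash
cat > h.py <<'E'
import numpy as np,cv2
from bench import bot,imaging
P={n:imaging.camera_params(n) for n in("top","side")}
def ray(n,uv,z):
    p=P[n];uv=np.atleast_2d(uv).astype(float)
    d=np.c_[uv,np.ones(len(uv))]@np.linalg.inv(p["camera_matrix"]).T@p["R"]
    c=-p["R"].T@p["t"]; s=(z-c[2])/d[:,2]
    return c+d*s[:,None]
def proj(n,X):
    p=P[n];c=np.atleast_2d(X)@p["R"].T+p["t"];c=c@p["camera_matrix"].T;return c[:,:2]/c[:,2:]
def big(m,box=None):
    m=m.astype(np.uint8)
    if box: k=np.zeros_like(m);x0,y0,x1,y1=box;k[y0:y1,x0:x1]=1;m=m*k
    cs,_=cv2.findContours(m,cv2.RETR_EXTERNAL,cv2.CHAIN_APPROX_NONE)
    c=max(cs,key=cv2.contourArea);return c,m
def rect(n,c,z):
    w=ray(n,c[:,0,:],z)[:,:2].astype(np.float32);return cv2.minAreaRect(w)
def get(n):
    im,d=imaging.get_image(n);return im,d,cv2.cvtColor(im,cv2.COLOR_RGB2HSV)
E
python3 - <<'E'
from h import *
im=cv2.imread("pics/top0.png");hsv=cv2.cvtColor(im,cv2.COLOR_BGR2HSV);d=np.load("pics/top0.npy")
H,S,V=cv2.split(hsv)
def hz(u,v):
    p=P["top"];X=np.linalg.inv(p["camera_matrix"])@[u,v,1]*d[v,u];return (p["R"].T@(X-p["t"])).round(1)
c,_=big((H>100)&(H<125)&(S>120)&(V>80),(345,200,470,280));print("mat",rect("top",c,3))
c,_=big((S<60)&(V>140),(262,165,310,265));print("tray",rect("top",c,9),hz(286,217),hz(257,200))
c,_=big(((H<6)|(H>174))&(S>150)&(V>80),(215,165,275,270));print("rack red",rect("top",c,46),cv2.boundingRect(c))
c,_=big((H>8)&(H<22)&(S>140)&(V>100),(345,200,470,280));print("grip",rect("top",c,59),hz(443,239),cv2.boundingRect(c))
c,_=big((S<70)&(V>130),(365,210,450,255));print("blade",cv2.boundingRect(c));w=ray("top",c[:,0,:],9)
print("blade rect",rect("top",c,9));ap=cv2.approxPolyDP(c,2,True)[:,0,:];print(np.c_[ap,ray("top",ap,9)[:,:2].round(1)])
ti=im[155:275,215:475];cv2.imwrite("pics/crop1.png",cv2.resize(ti,None,fx=3,fy=3,interpolation=cv2.INTER_CUBIC))
E
```

```text
mat ((491.79412841796875, -277.3686828613281), (300.5592346191406, 140.9080047607422), 81.18335723876953)
tray ((574.5047607421875, 89.29438018798828), (251.33802795410156, 97.78677368164062), 2.0636839866638184) [570.1  84.7   6.2] [613.  166.4  51.7]
rack red ((567.4682006835938, 195.73715209960938), (116.15316772460938, 255.46844482421875), 89.80738067626953) (227, 174, 41, 86)
grip ((481.43951416015625, -374.026611328125), (51.07606887817383, 26.65373992919922), 80.28448486328125) [ 481.5 -370.5   59.4] (435, 234, 19, 11)
blade (383, 224, 67, 26)
blade rect ((500.229736328125, -302.5182800292969), (202.0481719970703, 45.08150863647461), 78.49458312988281)
[[ 384.   224.   540.7 -208.7]
 [ 384.   236.   504.2 -207.1]
 [ 432.   242.   482.6 -348.6]
 [ 433.   247.   467.4 -350.6]
 [ 449.   249.   460.3 -397.5]
 [ 449.   245.   472.3 -398.3]
 [ 433.   242.   482.5 -351.5]
 [ 433.   237.   497.6 -352.5]
 [ 439.   233.   509.3 -371. ]
 [ 427.   237.   498.  -334.7]
 [ 389.   232.   516.  -222.5]
 [ 387.   224.   540.5 -217.7]]
```

View pics/crop1.png

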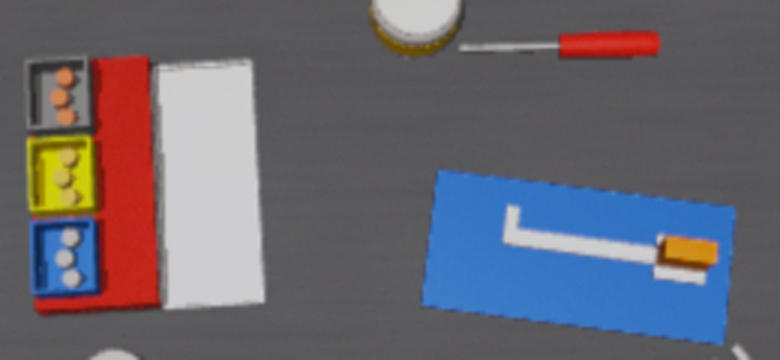

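The crop confirms the choice: orange grip at about (443,238), white hook blade with the toe pointing up, lying flat on the blue mat. I'll refine the grip and rack positions from depth.

Run:
```python
from h import *
def cloud(n,d):
    p=P[n];v,u=np.mgrid[:480,:640];X=np.stack([u,v,np.ones_like(u)],-1)@np.linalg.inv(p["camera_matrix"]).T*d[...,None]
    return (X-p["t"])@p["R"]
for n in("top","side"):
    d=np.load(f"pics/{n}0.npy");C=cloud(n,d)
    x,y,z=C[...,0],C[...,1],C[...,2]
    m=(x>440)&(x<530)&(y<-320)&(y>-430)&(z>52)&(z<66)
    q=C[m];print(n,"grip",m.sum(),q.mean(0),(q.min(0)+q.max(0))/2,np.ptp(q,axis=0),cv2.minAreaRect(q[:,:2].astype(np.float32)))
    m=(x>400)&(x<720)&(y<290)&(y>110)&(abs(z-46)<4)
    q=C[m];print("racktop",m.sum(),q.mean(0),cv2.minAreaRect(q[:,:2].astype(np.float32)))
    m=(x>400)&(x<720)&(y<290)&(y>110)&(z>38)
    q=C[m];print("rack+bins",m.sum(),cv2.minAreaRect(q[:,:2].astype(np.float32)))
# tray corners at z=9, red front edge line
im=cv2.imread("pics/top0.png");H,S,V=cv2.split(cv2.cvtColor(im,cv2.COLOR_BGR2HSV))
red=((H<6)|(H>174))&(S>150)&(V>150)
pts=np.array([(np.where(red[v,230:285])[0].max()+230.5,v) for v in range(180,255)])
w=ray("top",pts,46)[:,:2];f=np.polyfit(w[:,0],w[:,1],1);print("front edge y=",f,"at 572:",np.polyval(f,572),"res",np.std(w[:,1]-np.polyval(f,w[:,0])))
tr=(S<60)&(V>140)
pts=np.array([(np.where(tr[v,270:330])[0].max()+270.5,v) for v in range(182,250)])
w=ray("top",pts,9)[:,:2];f=np.polyfit(w[:,0],w[:,1],1);print("tray front y=",f,np.polyval(f,574))
for nm,m,z,cols in(("rackred",red,46,range(252,264)),("tray",tr,9,range(275,296))):
    for k in(0,-1):
        pts=np.array([(u,np.where(m[165:270,u])[0][k]+165+(-.5 if k==0 else .5)) for u in cols]);w=ray("top",pts,z);print(nm,k,w[:,:2].mean(0))
print("red V median by col", [int(np.median(V[217,u])) for u in range(248,280)])
```

```text
top grip 127 [ 483.83678272 -375.89539142   59.89257586] [ 483.82676896 -374.96114929   58.86961579] [27.35382963 51.19717324 13.15454495] ((484.25811767578125, -375.5648498535156), (50.09549331665039, 22.908931732177734), 81.53965759277344)
racktop 1496 [562.63333552 184.14100563  46.56685426] ((569.304931640625, 200.74505615234375), (250.96266174316406, 119.60015869140625), 1.8789722919464111)
rack+bins 3452 ((569.655029296875, 200.7928009033203), (251.61627197265625, 121.77570343017578), 1.5573559999465942)
side grip 50 [ 489.0502696  -372.18588167   58.23381434] [ 489.91028121 -377.36930932   57.55400451] [26.52937274 57.73535663 10.73019863] ((488.57781982421875, -377.6942138671875), (59.80255126953125, 20.375207901000977), 81.29196166992188)
racktop 644 [555.7662672  221.83825376  46.53289673] ((573.0880737304688, 201.29360961914062), (248.79212951660156, 127.43222045898438), 1.507557988166809)
rack+bins 2815 ((573.0533447265625, 201.35159301757812), (248.98312377929688, 127.44111633300781), 1.5721735954284668)
front edge y= [3.82295684e-02 1.20984384e+02] at 572: 142.85169741563996 res 0.8728582773965996
tray front y= [ 0.03844564 18.36240917] 40.43020490410891
rackred 0 [695.63538219 165.6185705 ]
rackred -1 [446.66646973 165.6218728 ]
tray 0 [700.44103839  86.2073198 ]
tray -1 [448.55286136  88.65007127]
red V median by col [118, 132, 181, 189, 191, 191, 192, 192, 192, 193, 192, 192, 193, 193, 194, 194, 193, 187, 121, 98, 122, 149, 198, 206, 207, 208, 207, 207, 207, 207, 207, 207]
```

```bash
cat >> h.py <<'E'
from scipy.spatial.transform import Rotation as Ro
RO=np.array([570.4,201,0.]);RY=np.radians(2.05)
RM=Ro.from_euler('z',RY).as_matrix()
def rack(p):return RM.T@(np.asarray(p,float)-RO)
def world(p):return RM@np.asarray(p,float)+RO
def go(pos,yaw,tcp=None,R=None):
    "units to reach TCP pos, tool x axis at yaw (deg), pointing down"
    o=bot.get_obs();tcp=o["eef_pos"] if tcp is None else tcp;R=o["tool_rot"] if R is None else R
    y=np.radians(yaw);T=np.array([[np.cos(y),np.sin(y),0],[np.sin(y),-np.cos(y),0],[0,0,-1]])
    rv=np.degrees(Ro.from_matrix(R.T@T).as_rotvec())/5;s=R.T@(np.asarray(pos,float)-tcp)/30
    return np.r_[rv,s].round(3)
E
python3 -c "
from h import *
print(go([484.5,-376,280],81.3),go([484.5,-376,203],81.3))"
```

```text
[-1.7000e-02 -1.2000e-02 -1.2228e+01  1.0840e+01 -2.6550e+00  4.1320e+00] [-1.7000e-02 -1.2000e-02 -1.2228e+01  1.0840e+01 -2.6510e+00  6.6990e+00]
```

Request:
jog_arm(
  commands=[
    [[0,0,-1.3,1.2,-0.3,0.5,1],[0,0,-2.6,2.4,-0.6,1,1],[0,0,-3.9,3.6,-0.9,1.5,1],[0,0,-5.2,4.8,-1.2,2,1],[0,0,-6.5,6,-1.5,2.5,1],[0,0,-7.8,7.2,-1.8,3,1],[0,0,-9.1,8.4,-2.1,3.5,1],[0,0,-10.4,9.6,-2.4,4,1],[0,0,-11.7,10.4,-2.6,4.13,1],[0,0,-12.23,10.84,-2.65,4.13,1],[0,0,-12.23,10.84,-2.65,4.13,1],[0,0,-12.23,10.84,-2.65,4.13,1]],
  ],
)

```text
time_s: 1.1
eef_pos: [485.0, -376.0, 280.2]
tool_rot: [[0.151, 0.989, -0.001], [0.989, -0.151, 0.001], [0.0, -0.001, -1.0]]
contact_force: [-0.0, -0.3, 0.1]
width: 93.1
grasp_force: 0.0
```

```bash
python3 -c "
from h import *
o=bot.get_obs();print(o['eef_pos'],o['q'],o['contact_force'])
print(go([484.5,-376,203],81.3))"
```

```text
[ 484.95808381 -376.00225429  280.23648277] [-7.42966129e-01  2.55973499e-01  1.57825958e+00 -2.72855409e-04
  1.30844577e+00 -5.91472336e-01] [-0.02948146 -0.34022381  0.14635103]
[-0.012 -0.004  0.005 -0.003 -0.012  2.575]
```

Request:
jog_arm(
  commands=[
    [[0,0,0,0,-0.01,0.9,1],[0,0,0,0,-0.01,1.7,1],[0,0,0,0,-0.01,2.3,1],[0,0,0,0,-0.01,2.57,1],[0,0,0,0,-0.01,2.57,1],[0,0,0,0,-0.01,2.57,0.6],[0,0,0,0,-0.01,2.57,0.3],[0,0,0,0,-0.01,2.57,0.1],[0,0,0,0,-0.01,2.57,0.1],[0,0,0,0,-0.01,2.57,0.1],[0,0,0,0,-0.01,2.57,0.1],[0,0,0,0,-0.01,2.57,0]],
  ],
)

```text
time_s: 2.1
eef_pos: [484.5, -376.5, 204.1]
tool_rot: [[0.151, 0.989, 0.0], [0.989, -0.151, -0.0], [-0.0, 0.0, -1.0]]
contact_force: [0.0, 0.8, 0.6]
width: 51.2
grasp_force: 0.0
```

Request:
jog_arm(
  commands=[
    [[0,0,0,0,0,0,0],[0,0,0,0,0,0,0],[0,0,0,0,0,0,0],[0,0,0,0,0,0,0],[0,0,0,0,0,0,0],[0,0,0,0,0,0,0],[0,0,0,0,0,0,0],[0,0,0,0,0,0,0],[0,0,0,0,0,0,0],[0,0,0,0,0,0,0]],
  ],
)

```text
time_s: 2.93
eef_pos: [484.4, -376.5, 203.7]
tool_rot: [[0.151, 0.989, -0.0], [0.989, -0.151, 0.0], [0.0, -0.0, -1.0]]
contact_force: [0.4, -0.1, -1.0]
width: 22.0
grasp_force: 29.9
```

```bash
python3 -c "
from h import *
w=world([-98,-255,0]);print(w,go([w[0],w[1],260],92.05))"
```

```text
[481.58448305 -57.34241609   0.        ] [-0.0000e+00 -1.0000e-03 -2.1480e+00  1.0502e+01 -1.6990e+00 -1.8770e+00]
```

Request:
jog_arm(
  commands=[
    [[0,0,0,0,0,-0.6,0],[0,0,0,0,0,-1.2,0],[0,0,-0.2,1,-0.1,-1.88,0],[0,0,-0.5,2.2,-0.4,-1.88,0],[0,0,-0.8,3.5,-0.6,-1.88,0],[0,0,-1.1,4.8,-0.8,-1.88,0],[0,0,-1.3,6.1,-1.0,-1.88,0],[0,0,-1.5,7.4,-1.2,-1.88,0],[0,0,-1.8,8.7,-1.4,-1.88,0],[0,0,-2,9.7,-1.6,-1.88,0],[0,0,-2.15,10.3,-1.7,-1.88,0],[0,0,-2.15,10.5,-1.7,-1.88,0]],
  ],
)

```text
time_s: 3.93
eef_pos: [480.9, -54.7, 259.7]
tool_rot: [[-0.039, 0.999, -0.001], [0.999, 0.039, 0.001], [0.001, -0.001, -1.0]]
contact_force: [-0.7, -0.2, -1.9]
width: 22.0
grasp_force: 29.9
```

```bash
python3 - <<'E'
from h import *
o=bot.get_obs();t=o['eef_pos'];print(t,o['width'],rack(t),o['contact_force'],o['wrist_torque'],o['time_s'])
for n in("top","side"):
    im,d,hsv=get(n)
    cr=[im[140:300,210:450] if n=="top" else im[170:340,200:400]][0]
    cv2.imwrite(f"pics/{n}1.png",cv2.resize(cr[:,:,::-1],None,fx=3,fy=3,interpolation=cv2.INTER_CUBIC))
u=world(rack(t)+[0,170,0]);u[2]=t[2]-197.7
print(proj("top",[u,world(rack(u)+[19,0,0])]),proj("side",[u,world(rack(u)+[19,0,0])]))
E
python3 -c "
import cv2,numpy as np
a=cv2.imread('pics/top1.png')[:300,:720];b=cv2.imread('pics/side1.png')[100:400]
b=cv2.copyMakeBorder(b,0,0,0,120,cv2.BORDER_CONSTANT);cv2.imwrite('pics/both1.png',np.vstack([a,b]))"
```

```text
[480.88188055 -54.68742251 259.73949211] 22.011334080886844 [ -98.60717942 -252.32157242  259.73949211] [-0.73849687 -0.19533639 -1.91759311] [-0.07374638 -0.01673757  0.03238066] 3.9333
[[274.30119719 245.14126616]
 [274.02676006 238.66670228]] [[324.71357969 278.56592131]
 [318.11428287 278.2822447 ]]
```

View pics/both1.png

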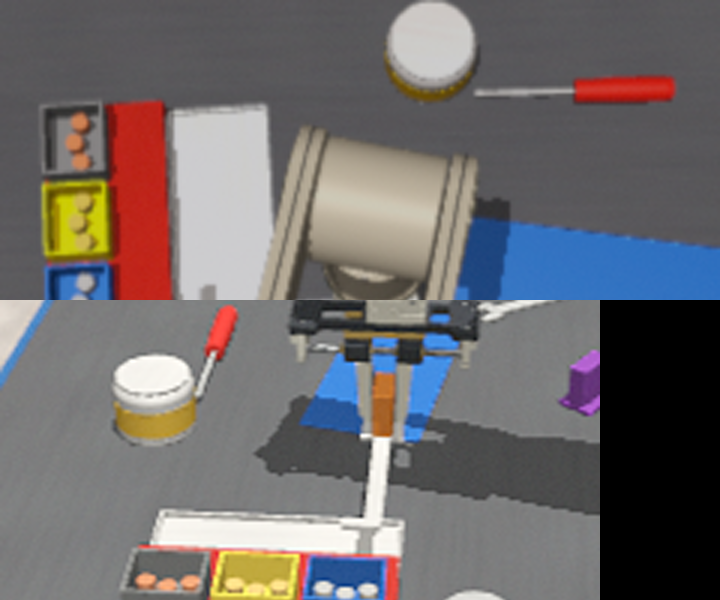

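Side view: the probe is held straight with its tip at about (325,277), against a predicted (325,279). The toe points to rack +x over the near end of the tray. Lowering it to gap height now.

Request:
jog_arm(
  commands=[
    [[0,0,0,0,0,0.4,0],[0,0,0,0,0,0.8,0],[0,0,0,0,0,1.2,0],[0,0,0,0,0,1.34,0],[0,0,0,0,0,1.34,0],[0,0,0,0,0,1.34,0]],
  ],
)

```text
time_s: 4.53
eef_pos: [481.2, -57.8, 219.0]
tool_rot: [[-0.035, 0.999, -0.002], [0.999, 0.035, 0.0], [0.0, -0.002, -1.0]]
contact_force: [0.0, -0.0, -2.3]
width: 21.7
grasp_force: 29.9
```

Run:
```python
from h import *
o=bot.get_obs();t=o['eef_pos'];print(t,o['width'],rack(t),o['contact_force'],o['wrist_torque'],o['time_s'],np.degrees(np.arctan2(o['tool_rot'][1,0],o['tool_rot'][0,0])))
for y in(-180,-129):
    w=world([-98,y,0]);print(go([w[0],w[1],219.7],92.05))
im,d,hsv=get("side");cr=im[240:330,230:350]
cv2.imwrite("pics/s2.png",cv2.resize(cr[:,:,::-1],None,fx=6,fy=6,interpolation=cv2.INTER_CUBIC))
```

```text
[481.18211172 -57.84943784 219.01685866] 21.68459918884391 [ -98.4202508  -255.49230378  219.01685866] [ 0.0031159  -0.02208895 -2.34666055] [-0.09835238 -0.13304511  0.03488962] 4.5333 92.0050234937504
[-0.021 -0.005 -0.009  2.516  0.012 -0.022]
[-0.021 -0.005 -0.009  4.216  0.011 -0.021]
```

View pics/s2.png

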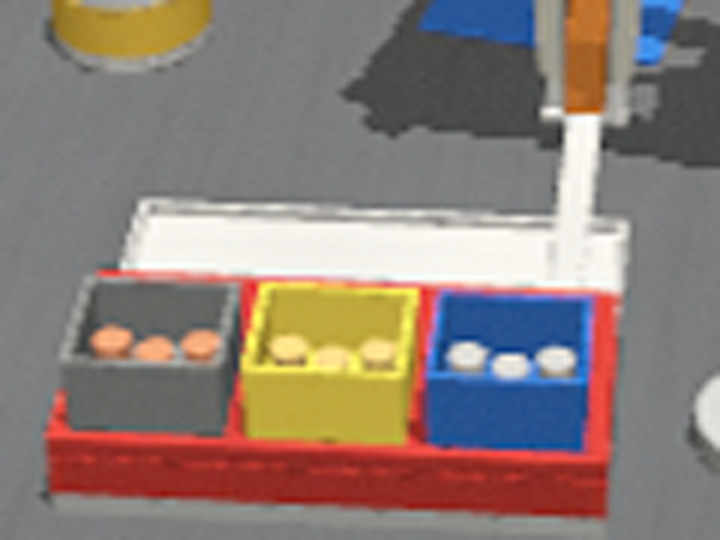

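The shaft enters at crop (572,270), about 23 mm inside the rack's -x end, which agrees with the planned rack x -98. Inserting now.

Request:
jog_arm(
  commands=[
    [[0,0,0,0.3,0,-0.02,0],[0,0,0,0.7,0,-0.02,0],[0,0,0,1.1,0.01,-0.02,0],[0,0,0,1.5,0.01,-0.02,0],[0,0,0,1.9,0.01,-0.02,0],[0,0,0,2.2,0.01,-0.02,0],[0,0,0,2.4,0.01,-0.02,0],[0,0,0,2.5,0.01,-0.02,0]],
  ],
)

```text
time_s: 5.25
eef_pos: [479.1, 18.8, 220.5]
tool_rot: [[-0.037, 0.999, -0.0], [0.999, 0.037, 0.0], [0.0, -0.0, -1.0]]
contact_force: [0.6, 0.2, -2.2]
width: 21.7
grasp_force: 29.9
```

Request:
jog_arm(
  commands=[
    [[0,0,0,0.3,0,0,0],[0,0,0,0.6,0,0,0],[0,0,0,0.9,0,0,0],[0,0,0,1.2,0,0,0],[0,0,0,1.4,0,0,0],[0,0,0,1.6,0,0,0],[0,0,0,1.7,0,0,0],[0,0,0,1.7,0,0,0],[0,0,0,1.7,0,0,0]],
  ],
)

```text
time_s: 6.0
eef_pos: [477.3, 68.6, 220.5]
tool_rot: [[-0.036, 0.999, -0.0], [0.999, 0.036, -0.0], [-0.0, -0.0, -1.0]]
contact_force: [0.6, 0.1, -1.9]
width: 22.1
grasp_force: 29.9
```

```bash
cat > st.py <<'E'
from h import *
o=bot.get_obs();t=o['eef_pos'];r=rack(t);print('t',o['time_s'],'rack',r.round(1),'toe y',round(r[1]+170,1),'F',(RM.T@o['contact_force']).round(2),'M',(RM.T@o['wrist_torque']).round(3),'w',round(o['width'],2),'yaw',np.degrees(np.arctan2(o['tool_rot'][1,0],o['tool_rot'][0,0])).round(2))
E
python3 st.py
```

```text
t 6.0 rack [ -97.7 -129.   220.5] toe y 41.0 F [ 0.6   0.05 -1.9 ] M [-0.033 -0.119  0.031] w 22.1 yaw 92.08
```

Request:
jog_arm(
  commands=[
    [[0,0,0,0,0.2,0,0],[0,0,0,0,0.5,0,0],[0,0,0,0,0.8,0,0],[0,0,0,0,0.95,0,0],[0,0,0,0,1.05,0,0],[0,0,0,0,1.05,0,0],[0,0,0,0,1.05,0,0]],
  ],
)

```text
time_s: 6.58
eef_pos: [508.9, 69.6, 220.4]
tool_rot: [[-0.036, 0.999, -0.001], [0.999, 0.036, -0.0], [-0.0, -0.001, -1.0]]
contact_force: [-0.2, -0.1, -2.3]
width: 21.9
grasp_force: 29.9
```

```bash
python3 st.py; python3 st.py
```

```text
t 6.5833 rack [ -66.1 -129.2  220.4] toe y 40.8 F [-0.21 -0.09 -2.28] M [-0.089 -0.14   0.063] w 21.86 yaw 92.05
t 6.5833 rack [ -66.1 -129.2  220.4] toe y 40.8 F [-0.21 -0.09 -2.28] M [-0.089 -0.14   0.063] w 21.86 yaw 92.05
```

Request:
jog_arm(
  commands=[
    [[0,0,0,0,0.05,0,0],[0,0,0,0,0.1,0,0],[0,0,0,0,0.15,0,0],[0,0,0,0,0.15,0,0],[0,0,0,0,0.15,0,0]],
  ],
)

```text
time_s: 7.0
eef_pos: [513.3, 69.8, 220.6]
tool_rot: [[-0.036, 0.999, 0.0], [0.999, 0.036, 0.0], [0.0, 0.0, -1.0]]
contact_force: [0.9, -0.2, -3.2]
width: 21.8
grasp_force: 29.9
```

```bash
python3 st.py
```

```text
t 7.0 rack [ -61.7 -129.1  220.6] toe y 40.9 F [ 0.87 -0.27 -3.15] M [-0.057 -0.128  0.044] w 21.85 yaw 92.06
```

Request:
jog_arm(
  commands=[
    [[0,0,0,0,0.05,0,0],[0,0,0,0,0.1,0,0],[0,0,0,0,0.15,0,0],[0,0,0,0,0.16,0,0],[0,0,0,0,0.16,0,0]],
  ],
)

```text
time_s: 7.42
eef_pos: [518.3, 70.0, 220.6]
tool_rot: [[-0.036, 0.999, 0.0], [0.999, 0.036, -0.0], [-0.0, 0.0, -1.0]]
contact_force: [-0.1, 0.6, -1.5]
width: 21.6
grasp_force: 29.9
```

```bash
python3 st.py
```

```text
t 7.4167 rack [ -56.8 -129.1  220.6] toe y 40.9 F [-0.08  0.65 -1.51] M [-0.101 -0.083  0.023] w 21.57 yaw 92.05
```

Request:
jog_arm(
  commands=[
    [[0,0,0,0,0.05,0,0],[0,0,0,0,0.1,0,0],[0,0,0,0,0.15,0,0],[0,0,0,0,0.16,0,0],[0,0,0,0,0.16,0,0]],
  ],
)

```text
time_s: 7.83
eef_pos: [523.0, 70.2, 220.5]
tool_rot: [[-0.036, 0.999, 0.0], [0.999, 0.036, -0.0], [-0.0, 0.0, -1.0]]
contact_force: [0.3, 0.0, -2.1]
width: 21.6
grasp_force: 29.9
```

```bash
python3 st.py
```

```text
t 7.8333 rack [ -52.  -129.1  220.5] toe y 40.9 F [ 0.27  0.03 -2.1 ] M [-0.088 -0.077 -0.027] w 21.63 yaw 92.06
```

Request:
jog_arm(
  commands=[
    [[0,0,0,0,0.05,0,0],[0,0,0,0,0.1,0,0],[0,0,0,0,0.15,0,0],[0,0,0,0,0.16,0,0],[0,0,0,0,0.16,0,0]],
  ],
)

```text
time_s: 8.25
eef_pos: [527.8, 70.3, 220.5]
tool_rot: [[-0.036, 0.999, 0.0], [0.999, 0.036, 0.0], [0.0, 0.0, -1.0]]
contact_force: [-0.4, 0.4, -2.6]
width: 21.8
grasp_force: 29.9
```

```bash
python3 st.py
```

```text
t 8.25 rack [ -47.2 -129.1  220.5] toe y 40.9 F [-0.37  0.38 -2.58] M [-0.105 -0.08   0.012] w 21.78 yaw 92.05
```

Request:
jog_arm(
  commands=[
    [[0,0,0,0,0.05,0,0],[0,0,0,0,0.1,0,0],[0,0,0,0,0.15,0,0],[0,0,0,0,0.16,0,0],[0,0,0,0,0.16,0,0]],
  ],
)

```text
time_s: 8.67
eef_pos: [532.6, 70.5, 220.6]
tool_rot: [[-0.036, 0.999, 0.0], [0.999, 0.036, -0.0], [-0.0, 0.0, -1.0]]
contact_force: [0.3, 0.2, -1.6]
width: 22.0
grasp_force: 29.9
```

```bash
python3 st.py
```

```text
t 8.6667 rack [ -42.4 -129.1  220.6] toe y 40.9 F [ 0.27  0.17 -1.59] M [-0.092 -0.094 -0.017] w 22.04 yaw 92.06
```

Request:
jog_arm(
  commands=[
    [[0,0,0,0,0.05,0,0],[0,0,0,0,0.1,0,0],[0,0,0,0,0.15,0,0],[0,0,0,0,0.16,0,0],[0,0,0,0,0.16,0,0]],
  ],
)

```text
time_s: 9.08
eef_pos: [537.4, 70.7, 220.5]
tool_rot: [[-0.036, 0.999, 0.0], [0.999, 0.036, -0.0], [-0.0, 0.0, -1.0]]
contact_force: [0.3, 0.7, -2.2]
width: 21.7
grasp_force: 29.9
```

```bash
python3 st.py
```

```text
t 9.0833 rack [ -37.6 -129.1  220.5] toe y 40.9 F [ 0.37  0.72 -2.17] M [-0.125 -0.023 -0.026] w 21.74 yaw 92.06
```

Request:
jog_arm(
  commands=[
    [[0,0,0,0,0.05,0,0],[0,0,0,0,0.1,0,0],[0,0,0,0,0.15,0,0],[0,0,0,0,0.16,0,0],[0,0,0,0,0.16,0,0]],
  ],
)

```text
time_s: 9.5
eef_pos: [541.8, 70.8, 220.3]
tool_rot: [[-0.036, 0.999, -0.001], [0.999, 0.036, -0.0], [-0.0, -0.001, -1.0]]
contact_force: [-4.3, -2.0, -0.3]
width: 21.7
grasp_force: 30.1
```

```bash
python3 st.py
```

```text
t 9.5 rack [ -33.2 -129.1  220.3] toe y 40.9 F [-4.35 -1.82 -0.27] M [-0.001  0.777  0.528] w 21.65 yaw 92.08
```

Contact: about 4.4 N at a lever of roughly 121 mm, so rack y ≈ -8, where the bush is jammed lightly against the bar. I'll ease off slightly, then drag.

Request:
jog_arm(
  commands=[
    [[0,0,0,0,-0.05,0,0],[0,0,0,-0.15,-0.05,0,0],[0,0,0,-0.3,-0.05,0,0],[0,0,0,-0.45,-0.05,0,0],[0,0,0,-0.6,-0.05,0,0],[0,0,0,-0.75,-0.05,0,0],[0,0,0,-0.9,-0.05,0,0],[0,0,0,-1.0,-0.05,0,0],[0,0,0,-1.1,-0.05,0,0],[0,0,0,-1.2,-0.05,0,0],[0,0,0,-1.3,-0.05,0,0],[0,0,0,-1.4,-0.05,0,0]],
  ],
)

```text
time_s: 10.5
eef_pos: [542.2, 28.6, 220.6]
tool_rot: [[-0.036, 0.999, 0.0], [0.999, 0.036, 0.0], [0.0, 0.0, -1.0]]
contact_force: [-1.9, 1.3, -2.9]
width: 22.0
grasp_force: 30.0
```

```bash
python3 st.py
```

```text
t 10.5 rack [ -34.4 -171.3  220.6] toe y -1.3 F [-1.84  1.38 -2.89] M [0.123 0.258 0.321] w 21.97 yaw 92.06
```

Request:
jog_arm(
  commands=[
    [[0,0,0,-0.1,-0.02,0,0],[0,0,0,-0.2,-0.02,0,0],[0,0,0,-0.3,-0.02,0,0],[0,0,0,-0.4,-0.02,0,0],[0,0,0,-0.5,-0.02,0,0],[0,0,0,-0.6,-0.02,0,0],[0,0,0,-0.7,-0.02,0,0],[0,0,0,-0.8,-0.02,0,0],[0,0,0,-0.9,-0.02,0,0],[0,0,0,-1.0,-0.02,0,0],[0,0,0,-1.1,-0.02,0,0],[0,0,0,-1.2,-0.02,0,0]],
  ],
)

```text
time_s: 11.5
eef_pos: [543.0, -7.5, 220.7]
tool_rot: [[-0.036, 0.999, 0.0], [0.999, 0.036, 0.0], [-0.0, 0.0, -1.0]]
contact_force: [0.8, 1.0, -1.7]
width: 21.8
grasp_force: 30.0
```

```bash
python3 st.py
python3 - <<'E'
from h import *
im,d,h=get("side");cv2.imwrite("pics/s3.png",cv2.resize(im[240:330,230:350,::-1],None,fx=5,fy=5,interpolation=cv2.INTER_CUBIC))
E
```

```text
t 11.5 rack [ -34.9 -207.4  220.7] toe y -37.4 F [ 0.79  0.98 -1.69] M [ 0.169 -0.045  0.05 ] w 21.79 yaw 92.05
```

View pics/s3.png

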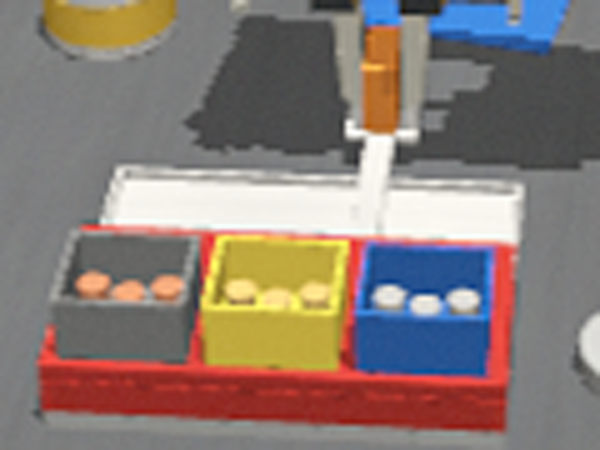

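The shaft is at crop (372,190) and straight. The bush is still hidden behind the rack's front edge, as expected. The drag force says it is hooked, so I'll continue.

Request:
jog_arm(
  commands=[
    [[0,0,0,-0.13,0,0,0],[0,0,0,-0.26,0,0,0],[0,0,0,-0.39,0,0,0],[0,0,0,-0.52,0,0,0],[0,0,0,-0.65,0,0,0],[0,0,0,-0.78,0,0,0],[0,0,0,-0.91,0,0,0],[0,0,0,-1.04,0,0,0],[0,0,0,-1.17,0,0,0],[0,0,0,-1.3,0,0,0],[0,0,0,-1.43,0,0,0],[0,0,0,-1.5,0,0,0]],
  ],
)

```text
time_s: 12.55
eef_pos: [544.4, -52.7, 220.5]
tool_rot: [[-0.036, 0.999, 0.0], [0.999, 0.036, -0.0], [-0.0, 0.0, -1.0]]
contact_force: [0.7, 1.1, -1.7]
width: 22.0
grasp_force: 30.0
```

```bash
python3 st.py
python3 - <<'E'
from h import *
im,d,h=get("side");cv2.imwrite("pics/s4.png",cv2.resize(im[240:330,230:350,::-1],None,fx=5,fy=5,interpolation=cv2.INTER_CUBIC))
E
```

```text
t 12.55 rack [ -35.  -252.6  220.5] toe y -82.6 F [ 0.7   1.07 -1.72] M [ 0.063 -0.103  0.048] w 22.02 yaw 92.05
```

View pics/s4.png

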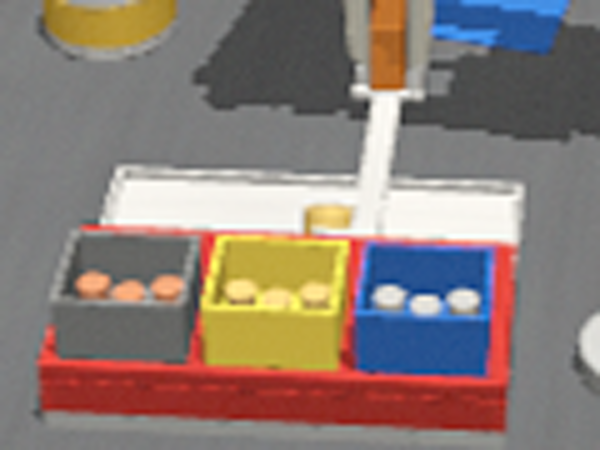

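The brass bush lies in the tray at crop (328,217), ahead of the toe. I'll ease the toe off it and lift.

Request:
jog_arm(
  commands=[
    [[0,0,0,0.05,0,0,0],[0,0,0,0.07,0,-0.1,0],[0,0,0,0.07,0,-0.25,0],[0,0,0,0.07,0,-0.4,0],[0,0,0,0.07,0,-0.6,0],[0,0,0,0.07,0,-0.9,0],[0,0,0,0.07,0,-1.2,0],[0,0,0,0.07,0,-1.5,0],[0,0,0,0.07,0,-1.5,0]],
  ],
)

```text
time_s: 13.35
eef_pos: [545.4, -50.2, 268.7]
tool_rot: [[-0.036, 0.999, 0.004], [0.999, 0.036, -0.001], [-0.001, 0.004, -1.0]]
contact_force: [0.3, -0.2, -1.9]
width: 22.1
grasp_force: 30.0
```

```bash
python3 st.py
python3 - <<'E'
from h import *
im,d,h=get("side")
H,S,V=cv2.split(h);m=(H>14)&(H<32)&(S>70)&(V>90)
c,_=big(m,(280,274,305,288));x,y,w,hh=cv2.boundingRect(c);print(x,y,w,hh,cv2.contourArea(c))
for z in(12,20,29):print(z,[rack(p).round(0) for p in ray("side",[[x,y+2],[x+w,y+2],[x+w/2,y]],z)])
print(go([484.5,-376.5,240],81.3)); print(go([484.5,-376.5,204],81.3))
E
```

```text
t 13.35 rack [ -34.  -250.2  268.7] toe y -80.2 F [ 0.3  -0.21 -1.87] M [-0.075 -0.12  -0.035] w 22.14 yaw 92.06
291 282 10 5 30.0
12 [array([   4., -113.,   12.]), array([ -26., -115.,   12.]), array([ -10., -123.,   12.])]
20 [array([   3., -103.,   20.]), array([ -27., -105.,   20.]), array([ -11., -113.,   20.])]
29 [array([  1., -92.,  29.]), array([-28., -94.,  29.]), array([ -13., -102.,   29.])]
[ 3.8000e-02  5.0000e-03  2.1520e+00 -1.0796e+01 -2.4120e+00  9.1700e-01]
[ 3.8000e-02  5.0000e-03  2.1520e+00 -1.0796e+01 -2.4160e+00  2.1170e+00]
```

Request:
jog_arm(
  commands=[
    [[0,0,0.2,-0.7,-0.2,0,0],[0,0,0.4,-1.8,-0.4,0,0],[0,0,0.6,-3,-0.7,0,0],[0,0,0.9,-4.2,-1,0,0],[0,0,1.1,-5.4,-1.2,0,0],[0,0,1.3,-6.6,-1.5,0,0],[0,0,1.5,-7.8,-1.8,0.3,0],[0,0,1.8,-9,-2.1,0.6,0],[0,0,2,-10,-2.3,0.9,0],[0,0,2.15,-10.6,-2.4,0.92,0],[0.04,0,2.15,-10.8,-2.41,0.92,0],[0.04,0,2.15,-10.8,-2.41,0.92,0]],
  ],
)

```text
time_s: 14.4
eef_pos: [483.2, -377.8, 237.4]
tool_rot: [[0.153, 0.988, -0.004], [0.988, -0.153, 0.001], [-0.0, -0.004, -1.0]]
contact_force: [0.2, 0.5, -2.5]
width: 21.5
grasp_force: 30.0
```

```bash
python3 st.py; python3 -c "
from h import *
print(bot.get_obs()['eef_pos'],go([484.5,-376.5,204],81.3))"
```

```text
t 14.4 rack [-107.9 -575.3  237.4] toe y -405.3 F [ 0.25  0.51 -2.49] M [-0.042 -0.054  0.029] w 21.5 yaw 81.2
[ 483.15412607 -377.76070032  237.41986648] [-4.800e-02  1.000e-03 -2.100e-02  4.800e-02  4.300e-02  1.114e+00]
```

Request:
jog_arm(
  commands=[
    [[0,0,0,0,0,0.4,0],[0,0,0,0,0,0.8,0],[0,0,0,0,0,0.95,0],[0,0,0,0,0,1.03,0],[0,0,0,0,0,1.08,0],[0,0,0,0,0,1.1,0],[0,0,0,0,0,1.1,0],[0,0,0,0,0,1.1,0]],
  ],
)

```text
time_s: 15.07
eef_pos: [483.9, -376.5, 205.5]
tool_rot: [[0.151, 0.989, -0.003], [0.989, -0.151, -0.0], [-0.001, -0.003, -1.0]]
contact_force: [0.6, 0.1, -2.5]
width: 22.0
grasp_force: 30.0
```

```bash
python3 st.py
```

```text
t 15.0667 rack [-107.1 -574.   205.5] toe y -404.0 F [ 0.59  0.09 -2.45] M [-0.093 -0.011 -0.035] w 22.02 yaw 81.32
```

Still about 1.8 mm above the mat.

Request:
jog_arm(
  commands=[
    [[0,0,0,0,0,0.03,0],[0,0,0,0,0,0.06,0],[0,0,0,0,0,0.06,0],[0,0,0,0,0,0.06,0],[0,0,0,0,0,0.06,0.2],[0,0,0,0,0,0.06,0.5],[0,0,0,0,0,0.06,0.8],[0,0,0,0,0,0.06,1],[0,0,0,0,0,0.06,1],[0,0,0,0,0,0.06,1],[0,0,0,0,0,0.06,1],[0,0,0,0,0,0.06,1]],
  ],
)

```text
time_s: 16.07
eef_pos: [483.6, -376.4, 203.1]
tool_rot: [[0.151, 0.989, -0.004], [0.989, -0.151, 0.0], [-0.0, -0.004, -1.0]]
contact_force: [-0.3, -0.1, 0.1]
width: 64.1
grasp_force: 0.0
```

Request:
jog_arm(
  commands=[
    [[0,0,0,0,0,0,1],[0,0,0,0,0,0,1],[0,0,0,0,0,0,1],[0,0,0,0,0,0,1],[0,0,0,0,0,-0.3,1],[0,0,0,0,0,-0.8,1],[0,0,0,0,0,-1.5,1],[0,0,0,0,0,-2.3,1],[0,0,0,0,0,-3.2,1],[0,0,0,0,0,-4,1],[0,0,0,0,0,-4.5,1],[0,0,0,0,0,-4.5,1]],
  ],
)

```text
time_s: 17.07
eef_pos: [485.0, -377.3, 343.9]
tool_rot: [[0.151, 0.989, 0.002], [0.989, -0.151, -0.005], [-0.005, 0.003, -1.0]]
contact_force: [-0.3, -0.1, 0.6]
width: 92.7
grasp_force: 0.0
```

```bash
python3 st.py
python3 - <<'E'
from h import *
im,d,h=get("side");a=im[180:330,230:390,::-1]
cv2.imwrite("pics/s5.png",cv2.resize(a,None,fx=4,fy=4,interpolation=cv2.INTER_CUBIC))
im,d,h=get("top");H,S,V=cv2.split(h);c,_=big((H>14)&(H<32)&(S>70)&(V>90),(264,175,305,260));x,y,w,hh=cv2.boundingRect(c)
print(x,y,w,hh,rack(ray("top",[[x+w/2-.5,y+hh/2-.5]],20)[0]),d[y-1:y+hh+1,x-1:x+w+1].min())
E
```

```text
t 17.0667 rack [-106.  -574.9  343.9] toe y -404.9 F [-0.27 -0.07  0.57] M [-0.028 -0.092 -0.015] w 92.7 yaw 81.31
275 215 11 10 [-14.25191782 -98.88153086  20.        ] 0.0
```

View pics/s5.png

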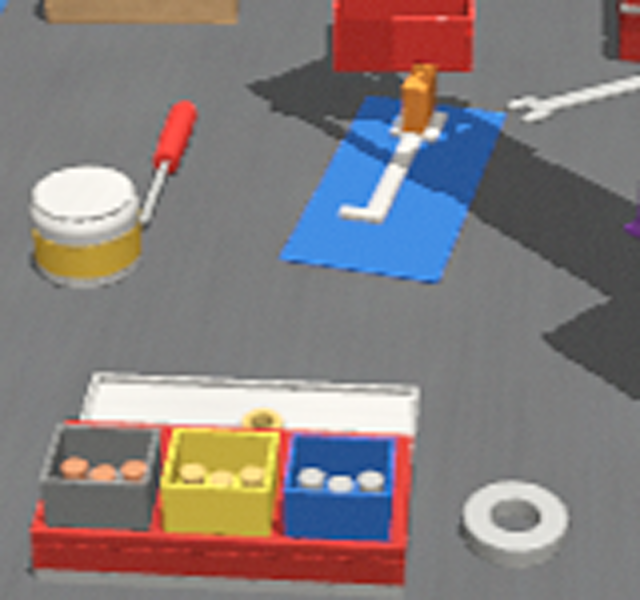

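The bush lies flat in the tray at crop (262,418), with its centre near rack y -99 and clear of the rack. The probe is flat on the mat and released, at crop (400,160).

```bash
python3 -c "
from bench import bot
print(bot.job_done())"
```

```text
the job is handed in; nothing more can be done
None
```

I handed the job in at about 17 s: the bush is in the drip tray and the probe is back flat on the blue mat; the highest force I read was about 4.4 N, and the verdict was not shown.

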